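# Pop the fuse hatch of the dust extractor's control box

## Robot

A 6-joint arm with a two-finger parallel gripper is mounted at the origin on the work surface. World frame = base frame: x ahead of the robot, y to its left, z up, the work surface at z = 0. Lengths are in m, angles in rad, forces in N, time in s.
With the tool pointing down it reaches from about 0.375 to 0.9 m from the base axis. Payload 3.1 kg.
Tool frame: the origin (TCP) lies midway between the tips of the shut fingers; the grasp point (between the pads) lies 19 mm behind it; z points along the fingers, y is the line along which they close (so a half turn about z gives the same grasp; the last joint's range is limited). The gripper opens to 87 mm and grips with 3 to 60 N. Pads are 19 mm wide; open, the fingers measure 117 mm over their backs; the gripper's body (75 mm by 190 mm) begins 51 mm behind the grasp point.
Start: joints at [1.119, 0.527, 1.433, -0, 1.181, -0.178], TCP at [0.168, 0.602, 0.223] pointing down, gripper open.
Joint ranges: [-3.08, 3.08], [-0.75, 2.2], [0.22, 2.44], [-1.43, 4.57], [0, 2.65], [-2.85, 2.85]. Speed limits (rad/s): [2.79, 2.79, 3.14, 3.14, 3.14, 3.14].

## Interface

Orientations are given as a unit quaternion [x, y, z, w].
In Python, from rig import get_obs, cams, job gives the robot as it stands.
- The arm moves only by the tool servo_tool, never from a script. Its argument "moves" is text: rows parted by semicolons, each of 5 numbers parted by spaces: the shift along the tool's x, y, z in m, then the turn about the tool's z in degrees, then the finger opening in m, from 0 to 0.087. In form: dx dy dz spin claw; .... A call has 1 to 10 rows; each row is the pose to reach, as a shift and turn from the pose commanded when the call began, along the tool's axes at that moment; what a row does not reach only later rows make up. A row lasts 1/12 s, in which the tool goes at most 41.7 mm and 7.16 degrees, less where a joint would pass 70% of its speed; a pose out of reach is approached as far as the arm can. A call with a gripper value outside its range is refused whole. The fingers move at their own pace and stop on an object; "grip_force" is the grip in N (left out, the last holds). Time passes only in rows, so rows that repeat a pose let the fingers close. It gives the time, the measured TCP pose, the force, the opening and the grip force at its end, in the units of the state.
- get_obs(): the state, without advancing time (a new reading comes with each control period).
- cams.camera(name): name is "side" or "top" or "wrist"; returns the picture (400x640x3 uint8, blue, green, red); there is no depth.
- cams.camera_model(name): a dict with "fx", "fy", "cx", "cy" (pixels), "R" (3x3) and "t" (3): a world point X has camera coordinates R X + t. Camera axes: x right, y down, z forward; pixel columns grow to the right and rows downward; lengths in m; the calibration is good to about 2 mm. The wrist camera is an equidistant fisheye: a pixel r from the principal point sees the ray r / f radians off the axis. A picture is of the moment at which its call begins: read the wrist's pose just before it. camera_model takes no time and is no camera call; for the wrist camera it gives the pose at the moment of the call.
- job.hand_in(): hands the job in; it is judged then, once.
The state is a dict: "time": time; "q": joint angles; "joint_velocities": joint speeds; "joint_torque": joint torques, N m; "position": TCP position; "tool_rot": TCP orientation; "ft_force": force on the tool from outside, world axes, zero at the start; "moment": the same for the moment, N m; "grip_width": finger opening in m; "grip_force": force on a finger pad.
Only numpy, scipy, OpenCV 4.12 (cv2) and the standard library are available. Lean on these libraries where they do the work, as an engineer would, in place of code of your own. Each camera call takes 0.05 s, during which the arm holds its last target. There are 200 camera calls.

## Task

Check that the fuse hatch of the dust extractor's control box pops: with a shut fingertip, press the ring mark on the hatch of the wider of the two grey boxes, fully in and only once, then draw back and let the hatch spring open by itself. Keep clear and watch it for two seconds to confirm that it stays open; do not push it shut again or lift it farther. Leave the narrow box's hatch shut and the bottle, plane, offcut and hammer where they are.

Things in the scene. Friction and masses are not known exactly. Their poses are not given: they have to be found in the camera images.
- fuse_box: The wider grey box, fixed to the bench: about 150 mm deep (its x) by 160 mm wide (its y), body 80 mm high; origin under its centre on the bench, x pointing from its front (free edge of the hatch) to its back (hinge). The hatch's top stands 8 mm above the body's rim, at 88 mm.
- fuse_press (a point): Centre of the ring mark (22 mm across) on the wider box's hatch, 88 mm above the bench when shut: press here, straight down, 2 to 4 N over 7 mm to a stop; it lets go after 6 mm. 30 mm in front of the box's centre, 15 mm from the hatch's free edge, 75 mm from its hinge. Axes: z out of the hatch's top, x to the hinge. The hatch follows the finger: withdraw straight up to 250 mm or more.
- fuse_hatch (a joint): Hinge of the wider box's hatch, rad (plate 90 mm from free edge to hinge, 120 wide, 12 thick). Push-push latch: 0 latched shut (flat); pressed in it meets a stop at -0.09; it lets go beyond -0.08 and, as the finger withdraws, a spring swings it up to 0.7 to 0.8, where it stays, its free edge about 145 mm above the bench. Pressing it fully shut again latches it.
- fuse_pin (a joint): Sliding pin of the latch inside the wider box, out of sight, m: about 0 while latched, about +0.004 to +0.006 when the press has released it, about -0.011 once the hatch has opened.
- timer_box: The narrow grey box, fixed: 150 mm deep (its x) by 100 mm wide (its y), same height and build as the wider one; origin under its centre on the bench. To be left alone.
- timer_hatch (a joint): Hinge of the narrow box's hatch (90 by 60 mm), rad, same latch and signs as the other. Must stay at 0.
- glue: Glue bottle standing on the bench, 54 mm across, 130 mm high; origin under its centre. Loose.
- plane: Wooden hand plane lying on the bench, 200 mm long (its x), 62 mm wide, with a steel blade up to about 90 mm high; origin under its centre. Loose.
- offcut: Wooden offcut lying flat, 50 mm (x) by 90 mm (y) by 30 mm high; origin under its centre. Loose.
- mallet: Hammer lying along its x, about 300 mm long, under 60 mm high; origin near its middle. Loose.

How it is judged:
By the outcome, as a careful person would: the job done as asked, in the order asked, and still so for the second after the job is handed in, with the robot touching nothing.
It also fails if it takes over 32 s, if anything falls off the work surface, if the arm or the gripper's body presses on something with over 40 N, if the wrist force passes 120 N, or if a joint passes its speed limit or range.

## Working session

There is one attempt and no reset: what is moved stays moved. The work goes in short steps, Python scripts to look and compute and a tool call to move; the robot and the scene stay as the last step left them, time stands still between calls to the robot, and variables do not carry over. Pictures are saved under pics/ and viewed, at most 10 in all, crops included, and the job is handed in when it is done.

Besides the shell and the picture viewer there is one more tool, called after ">>>" as name(argument=value, ...), one argument or row to a line, values as JSON. servo_tool: Moves the arm, as the interface text tells. Its arguments: {"type":"object","properties":{"moves":{"type":"string"},"grip_force":{"type":"number"}},"required":["moves"]}

```bash
mkdir -p pics
python3 - <<'E'
from rig import get_obs,cams
import cv2
for n in("top","side"):
    cv2.imwrite(f"pics/{n}0.png",cams.camera(n)); m=cams.camera_model(n); print(n,m)
o=get_obs();print(o["time"],o["position"],o["tool_rot"],o["grip_width"])
E
```

```text
top {'fx': 517.1559585917619, 'fy': 517.1559585917619, 'cx': 322.38390537183744, 'cy': 188.55687348079766, 'R': array([[-3.66758360e-04, -9.99995690e-01, -2.91293343e-03],
       [-9.84871560e-01,  8.65977653e-04, -1.73283755e-01],
       [ 1.73285531e-01,  2.80531203e-03, -9.84867633e-01]]), 't': array([-0.02655548,  0.58546647,  1.44597542])}
side {'fx': 464.2119729794762, 'fy': 464.2119729794762, 'cx': 312.55779667464935, 'cy': 196.83409080790597, 'R': array([[ 7.44139609e-01, -6.68024077e-01, -2.73859336e-04],
       [-4.83373354e-01, -5.38166489e-01, -6.90454221e-01],
       [ 4.61092661e-01,  5.13926710e-01, -7.23376039e-01]]), 't': array([-0.47644581,  0.32231356,  1.34660861])}
0.1 [0.16808482 0.60128618 0.22167797] [ 1.35972218e-01  9.90712161e-01 -9.37087639e-04 -3.02535804e-04] 0.08698729372448703
```

View pics/top0.png

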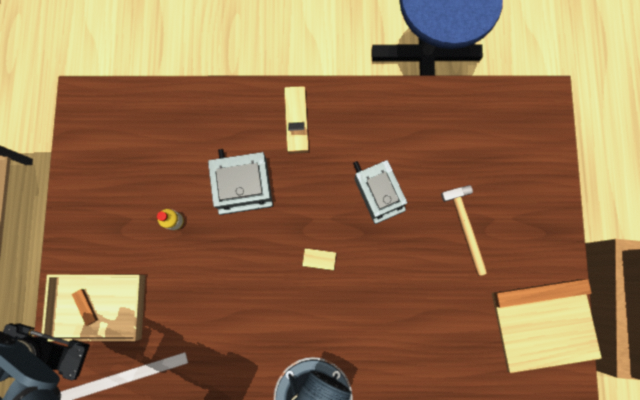

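View pics/side0.png

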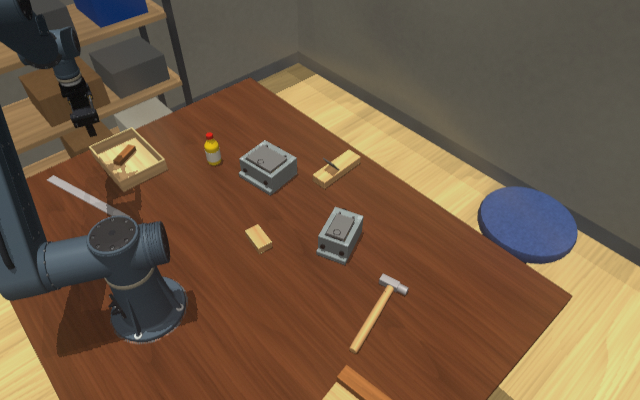

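The wide box is centred near (240,183) in the top view, with its ring near (239,191). In the side view the box is near (268,165) and the ring near (261,162). The bottle is at (170,219) in the top view, left of the path. I'll zoom in on the box.

```bash
cat > h.py <<'E'
import numpy as np
from rig import cams
def ray(n,u,v):
    m=cams.camera_model(n); R=np.array(m["R"]);t=np.array(m["t"])
    a=np.array([(u-m["cx"])/m["fx"],(v-m["cy"])/m["fy"]])
    if n=="wrist":
        r=np.hypot(*a); d=np.array([*(a/r*np.sin(r)),np.cos(r)]) if r>0 else np.array([0,0,1.])
    else: d=np.array([*a,1.])
    return -R.T@t, R.T@d
def plane(n,u,v,z):
    c,d=ray(n,u,v); return c+d*(z-c[2])/d[2]
E
python3 - <<'E'
import cv2,numpy as np
from h import *
a=cv2.imread("pics/top0.png")[145:220,200:280]; b=cv2.imread("pics/side0.png")[130:200,230:310]
s=[cv2.resize(i,None,fx=5,fy=5,interpolation=cv2.INTER_CUBIC) for i in (a,b[:,:])]
s[1]=cv2.copyMakeBorder(s[1],0,s[0].shape[0]-s[1].shape[0],0,0,0)
cv2.imwrite("pics/crop.png",np.hstack(s))
for n,u,v in (("top",239,191),("side",261,162)): print(plane(n,u,v,.088))
print(plane("top",170,219,.06))
E
```

```text
[0.572161   0.20822805 0.088     ]
[0.57401038 0.2006091  0.088     ]
[0.49615905 0.40741578 0.06      ]
```

View pics/crop.png

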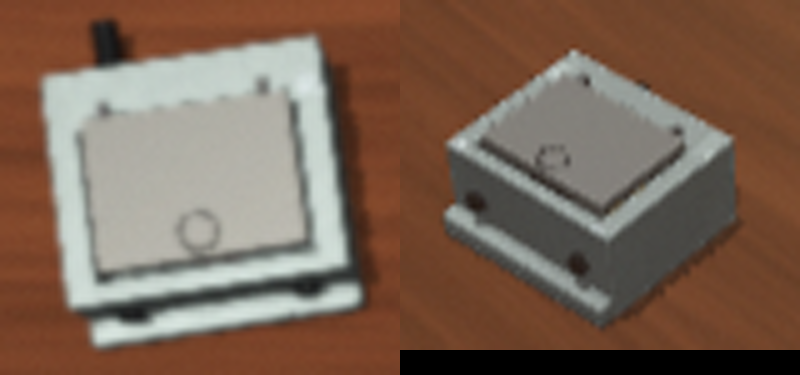

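The ring sits at about (0.572, 0.205) at 88 mm height, and the two views agree within 8 mm. The box is yawed about 8°. The path at z≈0.22 clears the bottle, so I'll go to a hover and shut the fingers on the way.

>>> servo_tool(
  moves="-0.035 -0.019 0 0 0;-0.07 -0.038 0 0 0;-0.105 -0.057 0 0 0;-0.14 -0.076 0 0 0;-0.175 -0.095 0 0 0;-0.21 -0.115 0 0 0;-0.245 -0.134 0 0 0;-0.28 -0.153 0 0 0;-0.315 -0.172 0 0 0;-0.35 -0.191 0 0 0",
  grip_force=20,
)

```text
time: 0.93
position: [0.4548, 0.3219, 0.2223]
tool_rot: [0.136, 0.991, -0.0, -0.0]
ft_force: [-0.4, 0.0, -0.4]
grip_width: 0.0281
grip_force: 0.0
```

>>> servo_tool(
  moves="-0.035 -0.019 0 0 0;-0.07 -0.038 0 0 0;-0.1 -0.055 0 0 0;-0.125 -0.069 0.01 0 0;-0.135 -0.075 0.02 0 0;-0.14 -0.078 0.02 0 0;-0.145 -0.079 0.02 0 0;-0.145 -0.079 0.02 0 0;-0.145 -0.079 0.02 0 0",
)

```text
time: 1.68
position: [0.5715, 0.2097, 0.2028]
tool_rot: [0.135, 0.991, 0.0, -0.0]
ft_force: [1.0, 0.0, 0.7]
grip_width: 0.0003
grip_force: 0.0
```

Run:
```python
from rig import get_obs,cams
import cv2
from h import *
o=get_obs();print(o["time"],o["position"],o["tool_rot"],o["grip_width"],o["ft_force"])
m=cams.camera_model("wrist")
im=cams.camera("wrist");cv2.imwrite("pics/w0.png",im)
p=m["R"]@np.array([.572,.205,.088])+m["t"]; th=np.arctan2(np.hypot(p[0],p[1]),p[2]); print(m["cx"]+m["fx"]*th*p[0]/np.hypot(p[0],p[1]),m["cy"]+m["fy"]*th*p[1]/np.hypot(p[0],p[1]))
```

```text
1.6833 [0.57151406 0.20972656 0.20282751] [ 1.35292776e-01  9.90805625e-01  1.99408538e-04 -1.95316514e-04] 0.00031010881180881523 [1.03017906 0.00956141 0.74714885]
314.9752753182911 197.8111013839131
```

View pics/w0.png

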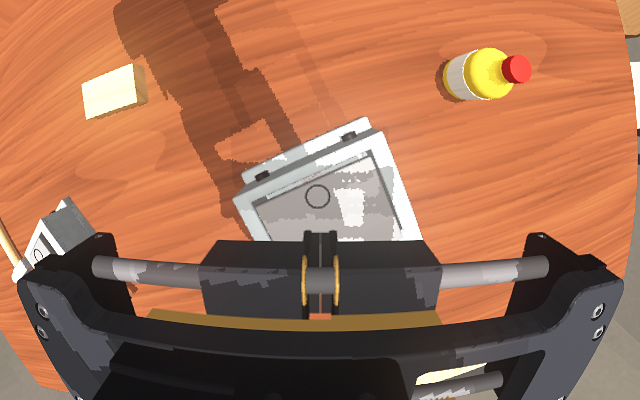

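The ring is at (317.5,197) in the wrist view, close to the predicted (315,198). The shut fingertips end at about (320,235).

Run:
```python
from rig import get_obs
from h import *
from scipy.spatial.transform import Rotation as Ro
o=get_obs();p=plane("wrist",317.5,197,.088);d=p-o["position"]
# cross-check: intersect with top and side
A=np.zeros((3,3));b=np.zeros(3)
for n,u,v in(("wrist",317.5,197),("top",239.4,190.8),("side",260.2,161.2)):
    c,r=ray(n,u,v);r/=np.linalg.norm(r);P=np.eye(3)-np.outer(r,r);A+=P;b+=P@c;print(n,plane(n,u,v,.088))
print("tri",np.linalg.solve(A,b),"tool shift",Ro.from_quat(o["tool_rot"]).inv().apply(d),o["position"])
```

```text
wrist [0.57182482 0.20759007 0.088     ]
top [0.57273252 0.20711471 0.088     ]
side [0.57448289 0.20588885 0.088     ]
tri [0.57332165 0.2070774  0.08700479] tool shift [-0.00101865 -0.00210138  0.11499804] [0.57141434 0.20983753 0.20299906]
```

All three views agree, with the triangulated height at 87 mm. I'll descend to just above the mark.

>>> servo_tool(
  moves="-0.0015 -0.0025 0.02 0 0;-0.0015 -0.0025 0.045 0 0;-0.0015 -0.0025 0.07 0 0;-0.0015 -0.0025 0.09 0 0;-0.0015 -0.0025 0.1 0 0;-0.0015 -0.0025 0.107 0 0;-0.0015 -0.0025 0.107 0 0;-0.0015 -0.0025 0.107 0 0",
)

```text
time: 2.4
position: [0.5735, 0.2062, 0.0963]
tool_rot: [0.136, 0.991, 0.0, 0.001]
ft_force: [0.1, 0.6, 0.1]
grip_width: 0.0006
grip_force: 0.0
```

>>> servo_tool(
  moves="0 0 0.003 0 0;0 0 0.005 0 0;0 0 0.007 0 0;0 0 0.009 0 0;0 0 0.01 0 0;0 0 0.011 0 0;0 0 0.012 0 0;0 0 0.012 0 0;0 0 0.012 0 0",
)

```text
time: 3.15
position: [0.5733, 0.2057, 0.0837]
tool_rot: [0.136, 0.991, 0.0, 0.0]
ft_force: [-0.4, -0.4, 3.1]
grip_width: 0.0007
grip_force: 1.4
```

Contact is made at 3 N. I'll press on to the stop without backing off.

>>> servo_tool(
  moves="0 0 0.001 0 0;0 0 0.002 0 0;0 0 0.003 0 0;0 0 0.0035 0 0;0 0 0.004 0 0;0 0 0.004 0 0",
)

```text
time: 3.65
position: [0.5734, 0.2057, 0.0819]
tool_rot: [0.136, 0.991, 0.0, 0.001]
ft_force: [-3.7, -0.9, 16.7]
grip_width: 0.0003
grip_force: 8.0
```

16.7 N means it is firmly at the stop. Now I'll withdraw straight up.

>>> servo_tool(
  moves="0 0 -0.005 0 0;0 0 -0.015 0 0;0 0 -0.035 0 0;0 0 -0.06 0 0;0 0 -0.09 0 0;0 0 -0.12 0 0;0 0 -0.15 0 0;0 0 -0.175 0 0;0 0 -0.195 0 0;0 0 -0.2 0 0",
)

```text
time: 4.48
position: [0.5748, 0.206, 0.2835]
tool_rot: [0.136, 0.991, 0.001, 0.003]
ft_force: [0.8, -0.6, 0.3]
grip_width: 0.0003
grip_force: 0.0
```

>>> servo_tool(
  moves="0 0 0 0 0;0 0 0 0 0;0 0 0 0 0;0 0 0 0 0;0 0 0 0 0",
)

```text
time: 4.9
position: [0.5723, 0.2055, 0.2779]
tool_rot: [0.136, 0.991, -0.0, -0.002]
ft_force: [-0.3, 0.3, 0.4]
grip_width: 0.0001
grip_force: 0.0
```

Run:
```python
from rig import get_obs,cams
import cv2,numpy as np
o=get_obs();print(o["time"],o["position"],o["ft_force"])
a=cv2.resize(cams.camera("side")[90:240,200:400],None,fx=2.6,fy=2.6);cv2.imwrite("pics/s1.png",np.hstack([a[:,:400],cv2.resize(cams.camera("wrist"),(400,a.shape[0]))]))
```

```text
4.9 [0.5723352  0.20553712 0.27785473] [-0.3448519   0.27249383  0.35338184]
```

View pics/s1.png

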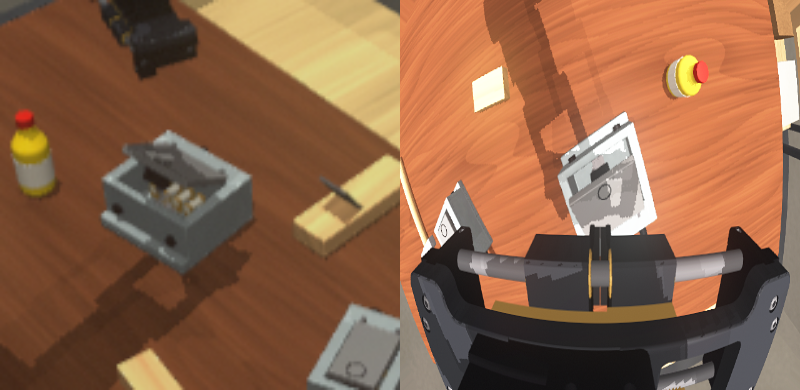

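The hatch stands open in both views: its raised plate is at about (175,160) on the left, with the fuses visible below it. The bottle, plane and narrow box are undisturbed. I'll hold clear for over two seconds and look again.

>>> servo_tool(
  moves="0 0 0 0 0;0 0 0 0 0;0 0 0 0 0;0 0 0 0 0;0 0 0 0 0;0 0 0 0 0;0 0 0 0 0;0 0 0 0 0;0 0 0 0 0;0 0 0 0 0",
)

```text
time: 5.83
position: [0.5731, 0.2057, 0.2796]
tool_rot: [0.136, 0.991, 0.0, -0.0]
ft_force: [-0.2, 0.4, 0.7]
grip_width: 0.0005
grip_force: 0.0
```

>>> servo_tool(
  moves="0 0 0 0 0;0 0 0 0 0;0 0 0 0 0;0 0 0 0 0;0 0 0 0 0;0 0 0 0 0;0 0 0 0 0;0 0 0 0 0;0 0 0 0 0;0 0 0 0 0",
)

```text
time: 6.67
position: [0.5731, 0.2057, 0.2796]
tool_rot: [0.136, 0.991, -0.0, 0.0]
ft_force: [0.1, -0.6, 0.9]
grip_width: 0.0007
grip_force: 0.0
```

>>> servo_tool(
  moves="0 0 0 0 0;0 0 0 0 0;0 0 0 0 0;0 0 0 0 0;0 0 0 0 0;0 0 0 0 0;0 0 0 0 0;0 0 0 0 0;0 0 0 0 0;0 0 0 0 0",
)

```text
time: 7.5
position: [0.5731, 0.2057, 0.2795]
tool_rot: [0.136, 0.991, 0.0, -0.0]
ft_force: [-0.6, -0.2, 0.1]
grip_width: 0.0008
grip_force: 0.0
```

Run:
```python
from rig import get_obs,cams
import cv2
o=get_obs();print(o["time"],o["position"],o["ft_force"])
cv2.imwrite("pics/s2.png",cv2.resize(cams.camera("side")[90:290,200:420],None,fx=2.6,fy=2.6))
```

```text
7.5 [0.57306366 0.2056873  0.27954043] [-0.60840616 -0.21306065  0.08560565]
```

View pics/s2.png

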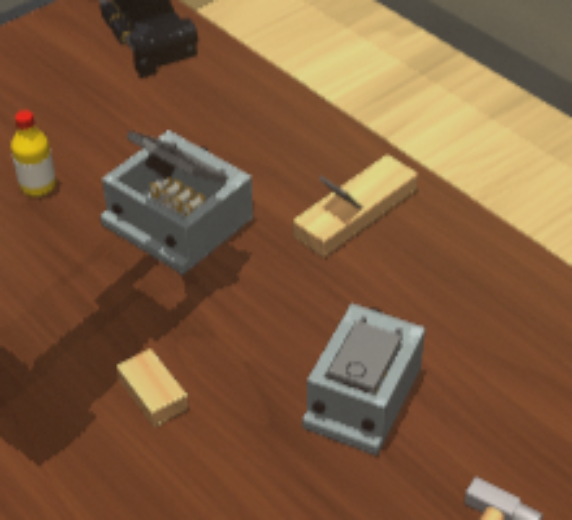

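The hatch is open wider than in the last look, with its plate at (175,155), so it was still swinging up then. The narrow hatch is shut at (365,355). I'll watch two more seconds and compare.

>>> servo_tool(
  moves="0 0 0 0 0;0 0 0 0 0;0 0 0 0 0;0 0 0 0 0;0 0 0 0 0;0 0 0 0 0;0 0 0 0 0;0 0 0 0 0;0 0 0 0 0;0 0 0 0 0",
)

```text
time: 8.38
position: [0.5731, 0.2057, 0.2795]
tool_rot: [0.136, 0.991, -0.0, 0.0]
ft_force: [0.3, -0.1, -0.9]
grip_width: 0.0006
grip_force: 0.0
```

>>> servo_tool(
  moves="0 0 0 0 0;0 0 0 0 0;0 0 0 0 0;0 0 0 0 0;0 0 0 0 0;0 0 0 0 0;0 0 0 0 0;0 0 0 0 0;0 0 0 0 0;0 0 0 0 0",
)

```text
time: 9.22
position: [0.5731, 0.2057, 0.2795]
tool_rot: [0.136, 0.991, -0.0, -0.0]
ft_force: [-1.4, 0.5, 0.7]
grip_width: 0.0004
grip_force: 0.0
```

>>> servo_tool(
  moves="0 0 0 0 0;0 0 0 0 0;0 0 0 0 0;0 0 0 0 0;0 0 0 0 0;0 0 0 0 0;0 0 0 0 0;0 0 0 0 0;0 0 0 0 0;0 0 0 0 0",
)

```text
time: 10.05
position: [0.5731, 0.2057, 0.2796]
tool_rot: [0.136, 0.991, 0.0, 0.0]
ft_force: [0.4, -0.4, -0.5]
grip_width: 0.0002
grip_force: 0.0
```

Run:
```python
from rig import get_obs,cams
import cv2,numpy as np
b=cv2.resize(cams.camera("side")[90:290,200:420],None,fx=2.6,fy=2.6);a=cv2.imread("pics/s2.png")
d=cv2.absdiff(a,b)[110:280,90:260];print(get_obs()["time"],d.max(),d.mean(),(d>25).sum())
```

```text
10.1 8 0.6598154555940023 0
```

The image has not changed over 2.5 s, so the hatch stays open.

```bash
python3 -c "
from rig import job;print(job.hand_in())"
```

```text
the job is handed in; nothing more can be done
None
```

I pressed the wide box's fuse hatch once to its stop; it sprang open by itself and stayed still over a 2.5 s watch with the arm clear, nothing else was touched, and the job is handed in.

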